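# Pack the decorating caddy

### The job

Pack the metal caddy for the decorating station: stand each of the two tall slim lidded jars in one of its smaller pockets and each of the two squat wide lidded jars in one of its larger pockets, one jar to a pocket, upright on the pocket floor. Set the jars down, do not drop or throw them, and leave the three open empty jars standing where they are.

Things in the scene. Friction and masses are not known exactly. Their poses are not given: they have to be found in the camera images.
- slim_a: white plastic jar, tall slim, closed by a flat black lid (top 18 mm): 46 mm diameter, 95 mm high, 100 to 200 g; goes in one of the two smaller pockets, origin at the centre of its underside, z up; round, so its yaw does not matter
- slim_b: white plastic jar, tall slim, closed by a flat black lid (top 18 mm): 46 mm diameter, 95 mm high, 100 to 200 g; goes in one of the two smaller pockets, origin at the centre of its underside, z up; round, so its yaw does not matter
- squat_a: white plastic jar, squat wide, closed by a flat black lid (top 18 mm): 64 mm diameter, 75 mm high, 140 to 280 g; goes in one of the two larger pockets, origin at the centre of its underside, z up; round, so its yaw does not matter
- squat_b: white plastic jar, squat wide, closed by a flat black lid (top 18 mm): 64 mm diameter, 75 mm high, 140 to 280 g; goes in one of the two larger pockets, origin at the centre of its underside, z up; round, so its yaw does not matter
- empty_slim_a: white plastic jar, open and empty, no lid: the wall and the hollow show from above; 46 mm diameter, 93 mm high; about 50 g; to be left where it is, origin at the centre of its underside, z up; round, so its yaw does not matter
- empty_slim_b: white plastic jar, open and empty, no lid: the wall and the hollow show from above; 46 mm diameter, 93 mm high; about 50 g; to be left where it is, origin at the centre of its underside, z up; round, so its yaw does not matter
- empty_squat: white plastic jar, open and empty, no lid: the wall and the hollow show from above; 64 mm diameter, 73 mm high; about 50 g; to be left where it is, origin at the centre of its underside, z up; round, so its yaw does not matter
- caddy: low open metal caddy, fixed, left or right on the table: 161 (x) x 227 (y) x 40 mm high; origin: centre of underside, z up. Floor 4 mm thick; walls 5 mm, all 40 mm high. Pocket centres in its frame: larger, 84 x 84 mm, x -33.5, y +66.5 and -66.5 mm; smaller, 62 (x) x 84 (y) mm, x +44.5, y +66.5 and -66.5 mm. The 39 mm trough along x between them holds a palette knife and takes no jar
Things that resemble listed ones, but are neither listed nor needed, are in the scene too. Leave any green or yellow look-alike of the slim_a alone.

How it is judged:
At the end, for the whole second after the job is handed in: Slim lidded jars in the smaller pockets, squat lidded jars in the larger, one each: inside the pocket walls, underside less than 12 mm above the caddy's underside, tilt under 0.12 rad, at rest. The three open jars within 30 mm of their starts, tilt under 0.15 rad, at rest (x of slim_a in the frame of caddy between 0.0325 and 0.0565 m and (y of slim_a in the frame of caddy between 0.0435 and 0.0895 m or y of slim_a in the frame of caddy between -0.0895 and -0.0435 m) and z of each of slim_a, slim_b, squat_a, squat_b in the frame of caddy below 0.012 m and angle between each of slim_a, slim_b, squat_a, squat_b's own z axis and vertical below 0.12 rad and linear speed of each of slim_a, slim_b, squat_a, squat_b, empty_slim_a, empty_slim_b, empty_squat below 0.02 m/s and x of slim_b in the frame of caddy between 0.0325 and 0.0565 m and (y of slim_b in the frame of caddy between 0.0435 and 0.0895 m or y of slim_b in the frame of caddy between -0.0895 and -0.0435 m) and x of squat_a in the frame of caddy between -0.0475 and -0.0195 m and (y of squat_a in the frame of caddy between 0.0525 and 0.0805 m or y of squat_a in the frame of caddy between -0.0805 and -0.0525 m) and x of squat_b in the frame of caddy between -0.0475 and -0.0195 m and (y of squat_b in the frame of caddy between 0.0525 and 0.0805 m or y of squat_b in the frame of caddy between -0.0805 and -0.0525 m) and distance of each of empty_slim_a, empty_slim_b, empty_squat from where it was at the start of the episode below 0.03 m and angle between each of empty_slim_a, empty_slim_b, empty_squat's own z axis and vertical below 0.15 rad); the robot touches nothing.
It fails at once if a lidded jar is dropped or thrown (it moves faster than 0.8 m/s, a fall of some 30 mm, without the fingers touching it) ((linear speed of slim_a above 0.8 m/s and contact force between the fingers and slim_a below 0.05 N) or (linear speed of slim_b above 0.8 m/s and contact force between the fingers and slim_b below 0.05 N) or (linear speed of squat_a above 0.8 m/s and contact force between the fingers and squat_a below 0.05 N) or (linear speed of squat_b above 0.8 m/s and contact force between the fingers and squat_b below 0.05 N)).
It also fails if it takes over 115 s, if anything falls off the work surface, if the arm or the gripper's body presses on something with over 40 N, if the wrist force passes 120 N, or if a joint passes its speed limit or range.

### The arm

A 7-joint arm with a two-finger parallel gripper is mounted at the origin on the work surface. World frame = base frame: x ahead of the robot, y to its left, z up, the work surface at z = 0. Lengths are in m, angles in rad, forces in N, time in s.
With the tool pointing down it reaches from about 0.35 to 0.9 m from the base axis. Payload 7.2 kg.
Tool frame: the origin (TCP) lies at the very end of the fingers, on their centre line; the grasp point (between the pads) lies manip.tcp_to_grasp behind it (manip.tcp_to_grasp is the distance from the TCP to the grasp point, in m); z points along the fingers, y is the line along which they close (so a half turn about z gives the same grasp; the last joint's range is limited). The gripper opens to 88 mm and grips with 3 to 60 N. Pads are 20 mm wide; open, the fingers measure 115 mm over their backs; the gripper's body (75 mm by 178 mm) begins 61 mm behind the grasp point.
Start: joints at [-1.344, 0.411, -0.013, 1.596, 0.006, 1.134, -0.082], TCP at [0.182, 0.598, 0.223] pointing down, gripper open.
Joint ranges: [-2.95, 2.95], [-0.29, 1.99], [-1.47, 1.44], [0.14, 2.54], [-1.03, 4.17], [0.13, 1.85], [-2.86, 2.86]. Speed limits (rad/s): [2.39, 2.39, 3.01, 3.01, 3.14, 3.14, 3.14].

### API

Orientations are given as a rotation vector (axis times angle).
In Python, from bench import manip, vision gives the robot as it stands.
- The arm moves only by the tool move_arm, never from a script. Its arguments are lists of equal length, an entry for each row: "dp": the shift along the tool's x, y, z in mm, a list of three; "delta_rot": the turn, a rotation vector about the tool's x, y, z in rad, a list of three; "grip": the closure, from 0 (fully open) to 1 (shut). In form: {"dp": [[dx, dy, dz], ...], "delta_rot": [[ax, ay, az], ...], "grip": [grip, ...]}. A call has 1 to 10 rows; each row shifts and turns the commanded pose from where the row before left it, along the tool's axes as they then stand; what a row does not reach is not made up. A row lasts 1/10 s, in which the tool goes at most 50 mm and 8.59 degrees, less where a joint would pass 70% of its speed; a pose out of reach is approached as far as the arm can. A call with a gripper value outside its range is refused whole. The fingers move at their own pace and stop on an object; the grip force is fixed at half the most. Time passes only in rows, so rows that do not move let the fingers close. It gives the time, the measured TCP pose, the force, the opening and the grip force at its end, in the units of the state.
- manip.observe(): the state, without advancing time (a new reading comes with each control period).
- vision.get_image(name): name is "scene" or "top" or "wrist"; returns a dict with "img" (400x640x3 uint8, red, green, blue), "mtx" (3x3 intrinsics, pixels), "R" (3x3) and "t" (3): a world point X has camera coordinates R X + t; the wrist camera has in their place "mount" (4x4, takes a point from camera to tool coordinates, whose origin is the TCP and whose axes are the flange's). Camera axes: x right, y down, z forward; pixel columns grow to the right and rows downward; lengths in m; the calibration is good to about 2 mm. A picture is of the moment at which its call begins: read the wrist's pose just before it. There is no depth.
- manip.job_done(): hands the job in; it is judged then, once.
The state is a dict: "time": time; "qpos": joint angles; "dq": joint speeds; "joint_efforts": joint torques, N m; "position": TCP position; "orientation": TCP orientation; "force": force on the tool from outside, world axes, zero at the start; "moment": the same for the moment, N m; "opening": finger opening in m; "grasp_force": force on a finger pad.
Only numpy, scipy, OpenCV 4.12 (cv2) and the standard library are available. Lean on these libraries where they do the work, as an engineer would, in place of code of your own. Each camera call takes 0.05 s, during which the arm holds its last target. There are 200 camera calls.

## Working session

There is one attempt and no reset: what is moved stays moved. The work goes in short steps, Python scripts to look and compute and a tool call to move; the robot and the scene stay as the last step left them, time stands still between calls to the robot, and variables do not carry over. Pictures are saved under pics/ and viewed, at most 14 in all, crops included, and the job is handed in when it is done.

Besides the shell and the picture viewer there is one more tool, called after "Request:" in YAML: its name, and indented under it one key for each argument. move_arm: Moves the arm, as the interface text tells. Its arguments: {"type":"object","properties":{"dp":{"type":"array"},"delta_rot":{"type":"array"},"grip":{"type":"array"}},"required":["dp","delta_rot","grip"]}

```bash
mkdir -p pics; cat > h.py <<'E'
import numpy as np, cv2
from scipy.spatial.transform import Rotation as Ro
from bench import manip, vision
def save(n,f):
    d=vision.get_image(n); cv2.imwrite('pics/'+f,d['img'][:,:,::-1]); np.savez('pics/'+f[:-4]+'.npz',**{k:np.array(v) for k,v in d.items()}); return d
def pix2(f,u,v,z):
    d=np.load('pics/'+f+'.npz'); r=d['R'].T@np.linalg.solve(d['mtx'],[u,v,1.]); c=-d['R'].T@d['t']; return c+r*(z-c[2])/r[2]
def proj(f,X):
    d=np.load('pics/'+f+'.npz'); p=d['mtx']@(d['R']@np.array(X)+d['t']); return p[:2]/p[2]
E
python3 - <<'E'
from h import *
print(manip.tcp_to_grasp, manip.observe())
for n in ('top','scene'): 
    d=save(n,n+'0.png'); print(-d['R'].T@d['t'],d['mtx'][0,0],d['R'])
E
```

```text
0.0187 {'time': 0.0, 'qpos': array([-1.34419706,  0.41186734, -0.01276065,  1.59701173,  0.00557224,
        1.13429089, -0.08220319]), 'dq': array([ 6.62073494e-05, -4.41199301e-04,  1.06604755e-03, -6.85432525e-04,
        9.82511526e-04,  3.17747951e-04, -1.75780101e-03]), 'joint_efforts': array([-7.52862925e-04, -5.87951517e+01,  6.41344842e-01, -2.91080993e+01,
       -5.37894317e-02,  1.79574033e-02,  1.55505641e-04]), 'position': array([0.18145315, 0.59756898, 0.22184232]), 'orientation': array([-4.61286570e-01, -3.10737721e+00,  2.40949013e-03]), 'force': array([-0.47749954,  0.01325718, -0.35347027]), 'moment': array([-0.01194829,  0.04322578,  0.04127861]), 'grasp_force': 0.0, 'opening': 0.08780499985511034}
[0.46139884 0.01610504 1.01344147] 393.1325194151805 [[-0.01500033 -0.99962032  0.02311284]
 [-0.9856351   0.01089362 -0.16853717]
 [ 0.1682214  -0.02530894 -0.98542428]]
[ 1.30748596 -0.12913217  0.91225563] 431.99428692096023 [[ 0.23278895  0.97244813 -0.012407  ]
 [ 0.76888586 -0.19184108 -0.60992748]
 [-0.59550301  0.13244481 -0.7923601 ]]
```

View pics/top0.png

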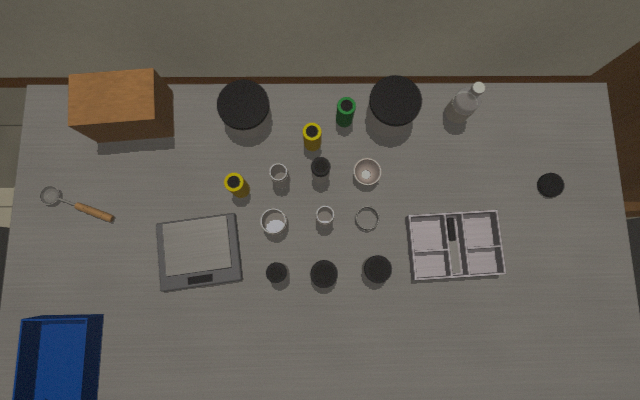

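View pics/scene0.png

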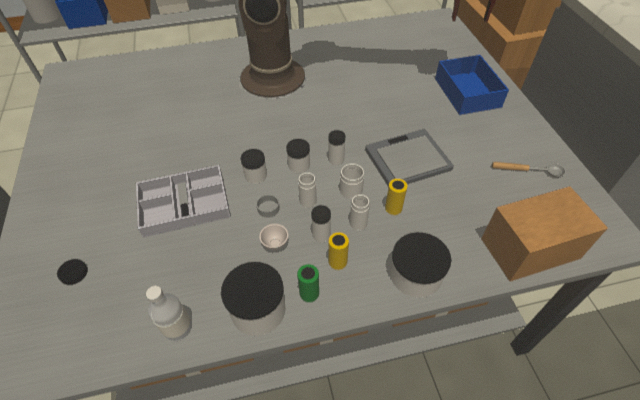

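The two lidded slim jars are near top-view pixels (277,272) and (320,167), and the squats near (324,273) and (377,268). The open jars are at (279,172), (325,215) and (273,222), and the caddy at (456,246). I'll enlarge this area.

```bash
python3 - <<'E'
import cv2
a=cv2.imread('pics/top0.png')
cv2.imwrite('pics/c1.png',cv2.resize(a[145:305,215:405],None,fx=4,fy=3.75,interpolation=cv2.INTER_CUBIC)[:600])
cv2.imwrite('pics/c1.png',cv2.resize(a[150:300,215:415],None,fx=4,fy=4,interpolation=cv2.INTER_CUBIC))
cv2.imwrite('pics/c2.png',cv2.resize(a[200:290,400:515],None,fx=6,fy=6,interpolation=cv2.INTER_CUBIC))
E
```

```text
(no output)
```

View pics/c1.png

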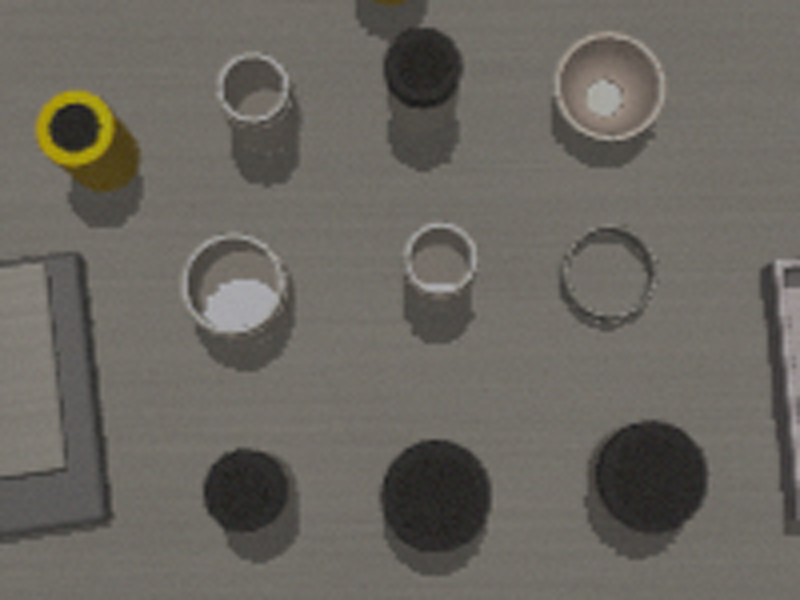

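View pics/c2.png

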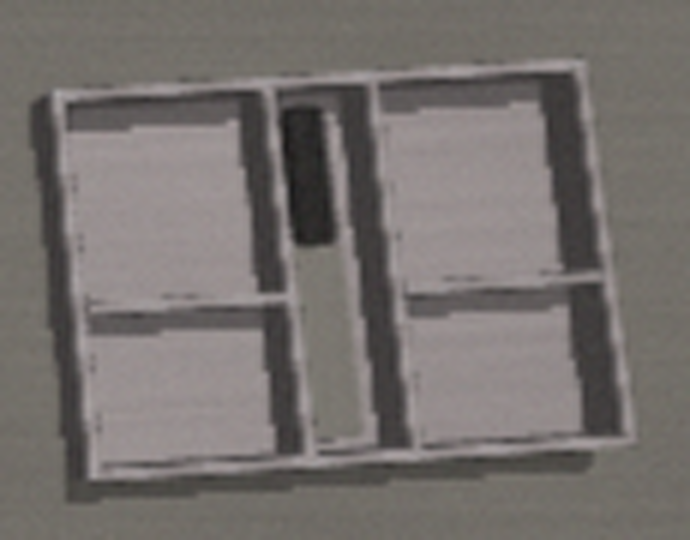

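```bash
cat >> h.py <<'E'
def dom(p,q0,k): return (q0[0]+(p[0]+.5)/k-.5, q0[1]+(p[1]+.5)/k-.5)
E
python3 - <<'E'
from h import *
J=dict(s1=((246,490),.095,46),s2=((423,66),.095,46),q1=((436,495),.075,64),q2=((651,476),.075,64),e1=((253,88),.093,46),e2=((440,258),.093,46),eq=((235,284),.073,64),bowl=((610,87),.04,0),ring=((609,276),.01,0))
for k,(p,z,_) in J.items():
    print(k,pix2('top0',*dom(p,(215,150),4),z).round(4), 'scene',proj('scene0',pix2('top0',*dom(p,(215,150),4),z)).round(0))
C=np.array([pix2('top0',*dom(p,(400,200),6),.04) for p in ((55,92),(585,62),(92,478),(635,440))])
print(C.round(4),C.mean(0)); TL,TR,BL,BR=C
print([np.linalg.norm(a-b).round(4) for a,b in((TL,TR),(BL,BR),(TL,BL),(TR,BR))])
print([np.arctan2(*(a-b)[[1,0]]) for a,b in((TL,BL),(TR,BR))],[np.arctan2(-(a-b)[0],(a-b)[1]) for a,b in((TL,TR),(BL,BR))])
c=C.mean(0); 
a=np.mean([np.arctan2(*(a-b)[[1,0]]) for a,b in((TL,BL),(TR,BR))]+[np.arctan2(-(a-b)[0],(a-b)[1]) for a,b in((TL,TR),(BL,BR))])
R=np.array([[np.cos(a),-np.sin(a)],[np.sin(a),np.cos(a)]])
print('yaw of -x axis',a)
for n,l in dict(L1=(.0335,.0665),L2=(.0335,-.0665),S1=(-.0445,.0665),S2=(-.0445,-.0665)).items(): print(n,(c[:2]+R@l).round(4))
s=manip.observe(); print(Ro.from_rotvec(s['orientation']).as_matrix().round(3))
E
```

```text
s1 [0.4459 0.1122 0.095 ] scene [336. 135.]
s2 [0.6946 0.0079 0.095 ] scene [320. 211.]
q1 [0.441  0.0032 0.075 ] scene [297. 146.]
q2 [ 0.45   -0.1236  0.075 ] scene [252. 156.]
e1 [0.6825 0.1098 0.093 ] scene [359. 200.]
e2 [ 0.5786 -0.0008  0.093 ] scene [306. 178.]
eq [0.5669 0.1219 0.073 ] scene [351. 171.]
bowl [ 0.6937 -0.1115  0.04  ] scene [273. 234.]
ring [ 0.5762 -0.1108  0.01  ] scene [267. 205.]
[[ 0.5808 -0.2125  0.04  ]
 [ 0.5908 -0.4373  0.04  ]
 [ 0.4227 -0.2197  0.04  ]
 [ 0.4344 -0.4441  0.04  ]] [ 0.50717239 -0.32840517  0.04      ]
[np.float64(0.225), np.float64(0.2247), np.float64(0.1582), np.float64(0.1565)]
[np.float64(0.045492459612139574), np.float64(0.04380949161539828)] [np.float64(0.044414216293390846), np.float64(0.05208110353947799)]
yaw of -x axis 0.046449317765101666
L1 [ 0.5375 -0.2604]
L2 [ 0.5437 -0.3933]
S1 [ 0.4596 -0.264 ]
S2 [ 0.4658 -0.3969]
[[-0.957  0.29  -0.   ]
 [ 0.29   0.957 -0.001]
 [-0.    -0.001 -1.   ]]
```

Request:
move_arm:
  dp:
    - [0, 0, 0]
    - [0, 0, 0]
    - [0, 0, 0]
    - [-17, -35, 0]
    - [-17, -35, 0]
    - [-17, -35, 0]
    - [-17, -35, 0]
    - [-17, -35, 0]
    - [-17, -35, 0]
    - [-17, -35, 0]
  delta_rot:
    - [0, 0, -0.113]
    - [0, 0, -0.113]
    - [0, 0, -0.114]
    - [0, 0, 0]
    - [0, 0, 0]
    - [0, 0, 0]
    - [0, 0, 0]
    - [0, 0, 0]
    - [0, 0, 0]
    - [0, 0, 0]
  grip: [0, 0, 0, 0, 0, 0, 0, 0, 0, 0]

```text
time: 1.1
position: [0.312, 0.357, 0.2225]
orientation: [0.071, -3.141, 0.0]
force: [0.5, -0.0, 0.1]
opening: 0.0879
grasp_force: 0.0
```

```bash
cat >> h.py <<'E'
P=dict(s1=(.4459,.1122),s2=(.6946,.0079),q1=(.441,.0032),q2=(.45,-.1236),L1=(.5375,-.2604),L2=(.5437,-.3933),S1=(.4596,-.264),S2=(.4658,-.3969))
def go(n,z):
    s=manip.observe(); R=Ro.from_rotvec(s['orientation']).as_matrix(); t=np.array([*(P[n] if isinstance(n,str) else n),z])
    yt=np.array([-.0464,.9989,0]); 
    print('t',s['time'],'pos',s['position'].round(4),'tilt',R[:,2].round(3),'yawerr(toolz)',np.arctan2(np.dot(R[:,0],-yt),np.dot(R[:,1],yt)).round(4),'open',s['opening'],'gf',s['grasp_force'],'F',s['force'].round(1),'q',s['qpos'].round(2))
    print('delta tool mm',(R.T@(t-s['position'])*1000).round(1))
E
python3 -c "
from h import *
go('s1',.22)"
```

```text
t 1.1 pos [0.312  0.357  0.2225] tilt [-0. -0. -1.] yawerr(toolz) -0.0012 open 0.08790007235106549 gf 0.0 F [ 0.5 -0.   0.1] q [-0.97  0.15  0.01  1.95 -0.    1.04  0.66]
delta tool mm [-122.7 -250.6    2.5]
```

Request:
move_arm:
  dp:
    - [-17, -35, 0]
    - [-17, -35, 0]
    - [-17, -35, 0]
    - [-17, -35, 0]
    - [-17, -35, 0]
    - [-17, -35, 0]
    - [-17, -35, 0]
    - [0, 0, 0]
    - [0, 0, 0]
  delta_rot:
    - [0, 0, 0]
    - [0, 0, 0]
    - [0, 0, 0]
    - [0, 0, 0]
    - [0, 0, 0]
    - [0, 0, 0]
    - [0, 0, 0]
    - [0, 0, 0]
    - [0, 0, 0]
  grip: [0, 0, 0, 0, 0, 0, 0, 0, 0]

```text
time: 2.0
position: [0.4414, 0.1188, 0.2224]
orientation: [0.068, -3.14, 0.0]
force: [-0.7, 0.7, 0.5]
opening: 0.0879
grasp_force: 0.0
```

```bash
cat >> h.py <<'E'
def wsave(f):
    s=manip.observe(); d=vision.get_image('wrist'); M=d['mount']; R=Ro.from_rotvec(s['orientation']).as_matrix()
    T=np.eye(4); T[:3,:3]=R; T[:3,3]=s['position']; C=np.linalg.inv(T@M)
    cv2.imwrite('pics/'+f+'.png',d['img'][:,:,::-1]); np.savez('pics/'+f+'.npz',mtx=d['mtx'],R=C[:3,:3],t=C[:3,3])
E
python3 -c "
from h import *
go('s1',.06)
wsave('w1')
for k,z in (('s1',.095),('q1',.075)): print(proj('w1',[*P[k],z]))"
```

```text
t 2.0 pos [0.4414 0.1188 0.2224] tilt [-0.001 -0.    -1.   ] yawerr(toolz) -0.0034 open 0.0878878782009123 gf 0.0 F [-0.7  0.7  0.5] q [-0.6   0.12  0.25  2.   -0.03  1.03  1.28]
delta tool mm [ -4.3  -6.8 162.4]
[310.90895716 197.67321291]
[194.05077432 182.00312215]
```

View pics/w1.png

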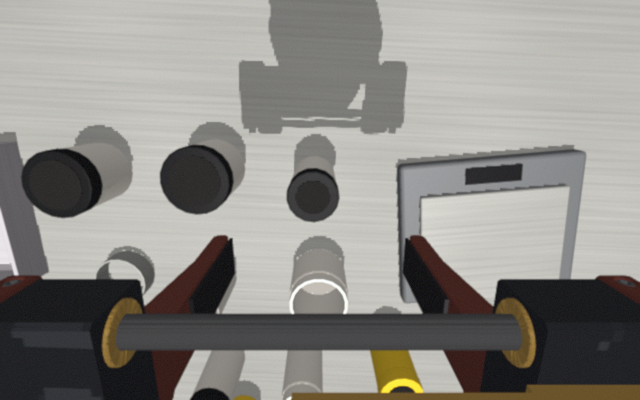

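The wrist view shows the s1 lid at (313,196), predicted (311,198), and the q1 lid at (195,180), predicted (194,182). The map is good to about 2 mm, so I'm descending.

Request:
move_arm:
  dp:
    - [-4, -7, 0]
    - [0, 0, 40]
    - [0, 0, 40]
    - [0, 0, 40]
    - [0, 0, 40]
    - [0, 0, 0]
    - [0, 0, 0]
    - [0, 0, 0]
    - [0, 0, 0]
    - [0, 0, 0]
  delta_rot:
    - [0, 0, 0]
    - [0, 0, 0]
    - [0, 0, 0]
    - [0, 0, 0]
    - [0, 0, 0]
    - [0, 0, 0]
    - [0, 0, 0]
    - [0, 0, 0]
    - [0, 0, 0]
    - [0, 0, 0]
  grip: [0, 0, 0, 0, 0, 0, 1, 1, 1, 1]

```text
time: 3.05
position: [0.4468, 0.1129, 0.0642]
orientation: [-0.071, 3.138, 0.002]
force: [0.0, 0.3, -0.2]
opening: 0.0594
grasp_force: 0.0
```

Request:
move_arm:
  dp:
    - [0, 0, 0]
    - [0, 0, 0]
    - [0, 0, 0]
    - [0, 0, 0]
  delta_rot:
    - [0, 0, 0]
    - [0, 0, 0]
    - [0, 0, 0]
    - [0, 0, 0]
  grip: [1, 1, 1, 1]

```text
time: 3.45
position: [0.4463, 0.1127, 0.0632]
orientation: [-0.071, 3.14, 0.001]
force: [-0.8, 0.1, 7.2]
opening: 0.0453
grasp_force: 30.0
```

```bash
python3 -c "
from h import *
go('S1',.22)"
```

```text
t 3.45 pos [0.4463 0.1127 0.0632] tilt [ 0.001  0.001 -1.   ] yawerr(toolz) -0.0011 open 0.04532168643944006 gf 29.987468719482422 F [-0.8  0.1  7.2] q [-0.54  0.36  0.23  2.15 -0.13  0.64  1.4 ]
delta tool mm [   3.6 -376.9 -157. ]
```

Request:
move_arm:
  dp:
    - [0, 0, -20]
    - [0, 0, -35]
    - [0, 0, -35]
    - [0, 0, -35]
    - [0, 0, -30]
    - [0, -35, 0]
    - [0, -35, 0]
    - [0, -35, 0]
    - [0, -35, 0]
    - [0, -35, 0]
  delta_rot:
    - [0, 0, 0]
    - [0, 0, 0]
    - [0, 0, 0]
    - [0, 0, 0]
    - [0, 0, 0]
    - [0, 0, 0]
    - [0, 0, 0]
    - [0, 0, 0]
    - [0, 0, 0]
    - [0, 0, 0]
  grip: [1, 1, 1, 1, 1, 1, 1, 1, 1, 1]

```text
time: 4.45
position: [0.4532, -0.0637, 0.2175]
orientation: [0.071, -3.14, -0.0]
force: [0.8, 0.5, -2.2]
opening: 0.0458
grasp_force: 30.0
```

Request:
move_arm:
  dp:
    - [0, -35, 0]
    - [0, -35, 0]
    - [0, -35, 0]
    - [0, -35, 0]
    - [0, -35, 0]
    - [4, -27, 0]
    - [0, 0, 0]
    - [0, 0, 0]
    - [0, 0, 0]
  delta_rot:
    - [0, 0, 0]
    - [0, 0, 0]
    - [0, 0, 0]
    - [0, 0, 0]
    - [0, 0, 0]
    - [0, 0, 0]
    - [0, 0, 0]
    - [0, 0, 0]
    - [0, 0, 0]
  grip: [1, 1, 1, 1, 1, 1, 1, 1, 1]

```text
time: 5.35
position: [0.4589, -0.2631, 0.2173]
orientation: [0.073, -3.14, -0.002]
force: [-0.4, 0.3, -1.5]
opening: 0.0454
grasp_force: 30.0
```

```bash
python3 - <<'E'
from h import *
go('S1',.0672)
wsave('w2')
# overlay predicted caddy rim corners & pocket dividers for check
a=cv2.imread('pics/w2.png'); c=np.array([.5072,-.3284]); th=.0464; R=np.array([[np.cos(th),-np.sin(th)],[np.sin(th),np.cos(th)]])
for l in [(x,y) for x in (.0805,-.0085,-.0805) for y in (.1135,.022,-.022,-.1135)]:
    p=proj('w2',[*(c+R@l),.04]); cv2.drawMarker(a,tuple(int(round(v)) for v in p),(0,0,255),0,8)
cv2.imwrite('pics/w2o.png',a)
E
```

```text
t 5.35 pos [ 0.4589 -0.2631  0.2173] tilt [-0.001  0.001 -1.   ] yawerr(toolz) -0.0 open 0.045410604390091085 gf 29.977629482746124 F [-0.4  0.3 -1.5] q [-0.02  0.27  0.56  1.86 -0.16  1.05  2.22]
delta tool mm [ -0.8  -1.1 150.1]
```

View pics/w2o.png

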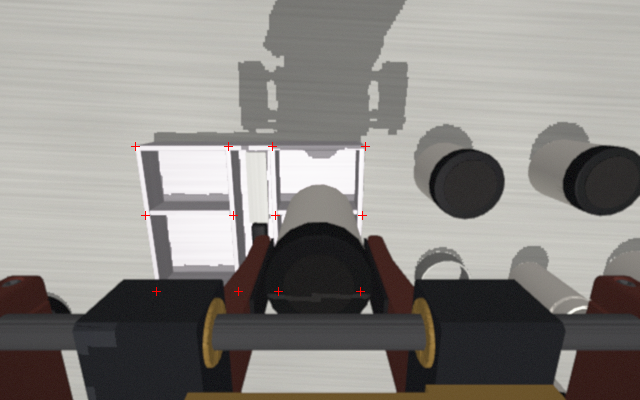

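The overlay fits the caddy rim to about 2 px, so I'm lowering.

Request:
move_arm:
  dp:
    - [-1, -1, 30]
    - [0, 0, 35]
    - [0, 0, 35]
    - [0, 0, 30]
    - [0, 0, 10]
    - [0, 0, 5]
    - [0, 0, 2]
    - [0, 0, 1]
    - [0, 0, 0]
    - [0, 0, 0]
  delta_rot:
    - [0, 0, 0]
    - [0, 0, 0]
    - [0, 0, 0]
    - [0, 0, 0]
    - [0, 0, 0]
    - [0, 0, 0]
    - [0, 0, 0]
    - [0, 0, 0]
    - [0, 0, 0]
    - [0, 0, 0]
  grip: [1, 1, 1, 1, 1, 1, 1, 1, 1, 1]

```text
time: 6.4
position: [0.4604, -0.2655, 0.0705]
orientation: [-0.071, 3.139, -0.001]
force: [-0.3, -0.2, -0.4]
opening: 0.0457
grasp_force: 30.0
```

Request:
move_arm:
  dp:
    - [0, 0, 1]
    - [0, 0, 1]
    - [0, 0, 0]
    - [0, 0, 0]
  delta_rot:
    - [0, 0, 0]
    - [0, 0, 0]
    - [0, 0, 0]
    - [0, 0, 0]
  grip: [1, 1, 1, 1]

```text
time: 6.8
position: [0.4599, -0.2653, 0.0676]
orientation: [0.071, -3.141, -0.0]
force: [-0.1, 0.7, -1.7]
opening: 0.0452
grasp_force: 30.0
```

Request:
move_arm:
  dp:
    - [0, 0, 1]
    - [0, 0, 1]
    - [0, 0, 0]
    - [0, 0, 0]
  delta_rot:
    - [0, 0, 0]
    - [0, 0, 0]
    - [0, 0, 0]
    - [0, 0, 0]
  grip: [1, 1, 1, 1]

```text
time: 7.2
position: [0.4603, -0.2652, 0.0672]
orientation: [-0.071, 3.139, 0.001]
force: [-4.1, 3.3, 17.8]
opening: 0.0458
grasp_force: 30.0
```

Request:
move_arm:
  dp:
    - [0, 0, -1]
    - [0, 0, 0]
    - [0, 0, 0]
    - [0, 0, 0]
    - [0, 0, -15]
    - [0, 0, -30]
    - [0, 0, -35]
    - [0, 0, -35]
    - [0, 0, -35]
  delta_rot:
    - [0, 0, 0]
    - [0, 0, 0]
    - [0, 0, 0]
    - [0, 0, 0]
    - [0, 0, 0]
    - [0, 0, 0]
    - [0, 0, 0]
    - [0, 0, 0]
    - [0, 0, 0]
  grip: [0, 0, 0, 0, 0, 0, 0, 0, 0]

```text
time: 8.1
position: [0.4596, -0.2652, 0.2178]
orientation: [0.071, -3.14, -0.0]
force: [0.7, -0.3, -0.6]
opening: 0.0881
grasp_force: 0.0
```

```bash
python3 -c "
from h import *
go('q2',.22);go('s2',.22)"
```

```text
t 8.1 pos [ 0.4596 -0.2652  0.2178] tilt [-0.001  0.    -1.   ] yawerr(toolz) -0.0014 open 0.08805972029962612 gf 0.0 F [ 0.7 -0.3 -0.6] q [-0.03  0.27  0.57  1.86 -0.17  1.05  2.22]
delta tool mm [  3.2 141.9  -2.2]
t 8.1 pos [ 0.4596 -0.2652  0.2178] tilt [-0.001  0.    -1.   ] yawerr(toolz) -0.0014 open 0.08805972029962612 gf 0.0 F [ 0.7 -0.3 -0.6] q [-0.03  0.27  0.57  1.86 -0.17  1.05  2.22]
delta tool mm [-247.1  262.3   -2.4]
```

Next is q2, which goes to L1. I'll grasp it with the TCP at about 0.046.

Request:
move_arm:
  dp:
    - [1, 35, 0]
    - [1, 36, 0]
    - [1, 36, 0]
    - [0, 35, 0]
    - [0, 0, 40]
    - [0, 0, 40]
    - [0, 0, 40]
    - [0, 0, 30]
    - [0, 0, 20]
    - [0, 0, 0]
  delta_rot:
    - [0, 0, 0]
    - [0, 0, 0]
    - [0, 0, 0]
    - [0, 0, 0]
    - [0, 0, 0]
    - [0, 0, 0]
    - [0, 0, 0]
    - [0, 0, 0]
    - [0, 0, 0]
    - [0, 0, 0]
  grip: [0, 0, 0, 0, 0, 0, 0, 0, 0, 0]

```text
time: 9.1
position: [0.4485, -0.1233, 0.0443]
orientation: [0.071, -3.136, -0.0]
force: [-0.5, 0.4, -0.6]
opening: 0.088
grasp_force: 0.0
```

Request:
move_arm:
  dp:
    - [0, 0, 0]
    - [0, 0, 0]
    - [0, 0, 0]
    - [0, 0, 0]
    - [0, 0, 0]
    - [0, 0, 0]
    - [0, 0, 0]
  delta_rot:
    - [0, 0, 0]
    - [0, 0, 0]
    - [0, 0, 0]
    - [0, 0, 0]
    - [0, 0, 0]
    - [0, 0, 0]
    - [0, 0, 0]
  grip: [0, 1, 1, 1, 1, 1, 1]

```text
time: 9.8
position: [0.4513, -0.1239, 0.0475]
orientation: [-0.071, 3.139, -0.0]
force: [-1.6, -1.2, 7.9]
opening: 0.0634
grasp_force: 30.0
```

```bash
python3 -c "
from h import *
go('L1',.21)"
```

```text
t 9.8 pos [ 0.4513 -0.1239  0.0475] tilt [ 0.002 -0.    -1.   ] yawerr(toolz) -0.0013 open 0.06335964600608023 gf 30.001274049282074 F [-1.6 -1.2  7.9] q [-0.17  0.42  0.41  2.16 -0.28  0.62  2.06]
delta tool mm [ -80.3 -140.3 -162.3]
```

Request:
move_arm:
  dp:
    - [0, 0, -20]
    - [0, 0, -35]
    - [0, 0, -35]
    - [0, 0, -35]
    - [0, 0, -37]
    - [-20, -35, 0]
    - [-20, -35, 0]
    - [-20, -35, 0]
    - [-20, -35, 0]
    - [0, 0, 0]
  delta_rot:
    - [0, 0, 0]
    - [0, 0, 0]
    - [0, 0, 0]
    - [0, 0, 0]
    - [0, 0, 0]
    - [0, 0, 0]
    - [0, 0, 0]
    - [0, 0, 0]
    - [0, 0, 0]
    - [0, 0, 0]
  grip: [1, 1, 1, 1, 1, 1, 1, 1, 1, 1]

```text
time: 10.8
position: [0.5375, -0.2643, 0.2081]
orientation: [0.065, -3.14, 0.005]
force: [-0.4, 0.4, -2.4]
opening: 0.0634
grasp_force: 30.0
```

Request:
move_arm:
  dp:
    - [0, 0, 0]
    - [0, 0, 0]
  delta_rot:
    - [0, 0, 0]
    - [0, 0, 0]
  grip: [1, 1]

```text
time: 11.0
position: [0.5361, -0.2586, 0.2082]
orientation: [0.072, -3.14, -0.002]
force: [0.1, -0.3, -2.8]
opening: 0.0635
grasp_force: 30.0
```

```bash
python3 -c "
from h import *
go('L1',.0515)"
```

```text
t 11.0 pos [ 0.5361 -0.2586  0.2082] tilt [-0.001  0.001 -1.   ] yawerr(toolz) -0.0007 open 0.06354221062607064 gf 29.999661147594452 F [ 0.1 -0.3 -2.8] q [-0.05  0.41  0.56  1.72 -0.24  1.09  2.21]
delta tool mm [ -1.5  -2.  156.7]
```

Request:
move_arm:
  dp:
    - [-1, -2, 30]
    - [0, 0, 35]
    - [0, 0, 35]
    - [0, 0, 30]
    - [0, 0, 15]
    - [0, 0, 5]
    - [0, 0, 3]
    - [0, 0, 1]
    - [0, 0, 0]
    - [0, 0, 0]
  delta_rot:
    - [0, 0, 0]
    - [0, 0, 0]
    - [0, 0, 0]
    - [0, 0, 0]
    - [0, 0, 0]
    - [0, 0, 0]
    - [0, 0, 0]
    - [0, 0, 0]
    - [0, 0, 0]
    - [0, 0, 0]
  grip: [1, 1, 1, 1, 1, 1, 1, 1, 1, 1]

```text
time: 12.0
position: [0.5384, -0.262, 0.0556]
orientation: [-0.071, 3.139, -0.001]
force: [0.9, 0.5, -1.5]
opening: 0.0637
grasp_force: 30.0
```

Request:
move_arm:
  dp:
    - [0, 0, 1]
    - [0, 0, 1]
    - [0, 0, 0]
    - [0, 0, 0]
  delta_rot:
    - [0, 0, 0]
    - [0, 0, 0]
    - [0, 0, 0]
    - [0, 0, 0]
  grip: [1, 1, 1, 1]

```text
time: 12.4
position: [0.5378, -0.2617, 0.0526]
orientation: [0.071, -3.141, -0.0]
force: [-1.0, -0.5, -2.0]
opening: 0.0639
grasp_force: 30.0
```

Request:
move_arm:
  dp:
    - [0, 0, 1]
    - [0, 0, 1]
    - [0, 0, 0]
    - [0, 0, 0]
  delta_rot:
    - [0, 0, 0]
    - [0, 0, 0]
    - [0, 0, 0]
    - [0, 0, 0]
  grip: [1, 1, 1, 1]

```text
time: 12.8
position: [0.5379, -0.2618, 0.0516]
orientation: [-0.071, 3.14, 0.001]
force: [-3.1, 1.4, 9.0]
opening: 0.0638
grasp_force: 30.0
```

Contact, so I'm releasing and rising.

Request:
move_arm:
  dp:
    - [0, 0, 0]
    - [0, 0, 0]
    - [0, 0, 0]
    - [0, 0, 0]
    - [0, 0, -15]
    - [0, 0, -35]
    - [0, 0, -40]
    - [0, 0, -40]
    - [0, 0, -40]
    - [0, 0, 0]
  delta_rot:
    - [0, 0, 0]
    - [0, 0, 0]
    - [0, 0, 0]
    - [0, 0, 0]
    - [0, 0, 0]
    - [0, 0, 0]
    - [0, 0, 0]
    - [0, 0, 0]
    - [0, 0, 0]
    - [0, 0, 0]
  grip: [0, 0, 0, 0, 0, 0, 0, 0, 0, 0]

```text
time: 13.8
position: [0.5401, -0.2637, 0.2274]
orientation: [-0.07, 3.132, -0.005]
force: [0.2, 0.1, -0.0]
opening: 0.0879
grasp_force: 0.0
```

```bash
python3 -c "
from h import *
go('s2',.22);go('q1',.22)"
```

```text
t 13.8 pos [ 0.5401 -0.2637  0.2274] tilt [ 0.009 -0.003 -1.   ] yawerr(toolz) -0.0019 open 0.08786148451914734 gf 0.0 F [ 0.2  0.1 -0. ] q [-0.05  0.39  0.57  1.69 -0.24  1.12  2.21]
delta tool mm [-166.3  264.5    8. ]
t 13.8 pos [ 0.5401 -0.2637  0.2274] tilt [ 0.009 -0.003 -1.   ] yawerr(toolz) -0.0019 open 0.08786148451914734 gf 0.0 F [ 0.2  0.1 -0. ] q [-0.05  0.39  0.57  1.69 -0.24  1.12  2.21]
delta tool mm [ 87.2 271.    5.7]
```

Request:
move_arm:
  dp:
    - [11, 33, 0]
    - [11, 33, 0]
    - [11, 34, 0]
    - [11, 34, 0]
    - [11, 34, 0]
    - [11, 34, 0]
    - [11, 33, 0]
    - [10, 33, 0]
    - [0, 0, 0]
    - [0, 0, 0]
  delta_rot:
    - [0, 0, 0]
    - [0, 0, 0]
    - [0, 0, 0]
    - [0, 0, 0]
    - [0, 0, 0]
    - [0, 0, 0]
    - [0, 0, 0]
    - [0, 0, 0]
    - [0, 0, 0]
    - [0, 0, 0]
  grip: [0, 0, 0, 0, 0, 0, 0, 0, 0, 0]

```text
time: 14.8
position: [0.4388, 0.0022, 0.2211]
orientation: [-0.074, 3.14, 0.0]
force: [1.4, -1.1, 1.2]
opening: 0.0876
grasp_force: 0.0
```

```bash
python3 -c "
from h import *
go('q1',.0475)"
```

```text
t 14.8 pos [0.4388 0.0022 0.2211] tilt [ 0.001  0.    -1.   ] yawerr(toolz) 0.0004 open 0.087599790606061 gf 0.0 F [ 1.4 -1.1  1.2] q [-0.54  0.08  0.45  2.05 -0.04  1.02  1.55]
delta tool mm [ -2.1   0.9 173.6]
```

Request:
move_arm:
  dp:
    - [-2, 1, 20]
    - [0, 0, 40]
    - [0, 0, 40]
    - [0, 0, 40]
    - [0, 0, 33]
    - [0, 0, 0]
    - [0, 0, 0]
    - [0, 0, 0]
    - [0, 0, 0]
    - [0, 0, 0]
  delta_rot:
    - [0, 0, 0]
    - [0, 0, 0]
    - [0, 0, 0]
    - [0, 0, 0]
    - [0, 0, 0]
    - [0, 0, 0]
    - [0, 0, 0]
    - [0, 0, 0]
    - [0, 0, 0]
    - [0, 0, 0]
  grip: [0, 0, 0, 0, 0, 0, 0, 1, 1, 1]

```text
time: 15.8
position: [0.4417, 0.0033, 0.0489]
orientation: [-0.071, 3.138, 0.001]
force: [-0.3, 1.3, 0.5]
opening: 0.0674
grasp_force: 0.0
```

Request:
move_arm:
  dp:
    - [0, 0, 0]
    - [0, 0, 0]
    - [0, 0, 0]
  delta_rot:
    - [0, 0, 0]
    - [0, 0, 0]
    - [0, 0, 0]
  grip: [1, 1, 1]

```text
time: 16.1
position: [0.4416, 0.0033, 0.0487]
orientation: [-0.071, 3.139, 0.001]
force: [-1.1, -0.4, 9.6]
opening: 0.0634
grasp_force: 30.0
```

```bash
python3 -c "
from h import *
go('L2',.22)"
```

```text
t 16.1 pos [0.4416 0.0033 0.0487] tilt [ 0.002  0.001 -1.   ] yawerr(toolz) -0.001 open 0.06342256841090399 gf 30.002128779888153 F [-1.1 -0.4  9.6] q [-0.44  0.37  0.39  2.21 -0.25  0.59  1.75]
delta tool mm [ -84.4 -400.7 -171.4]
```

Request:
move_arm:
  dp:
    - [0, 0, -20]
    - [0, 0, -35]
    - [0, 0, -40]
    - [0, 0, -40]
    - [0, 0, -36]
    - [-7, -33, 0]
    - [-7, -33, 0]
    - [-7, -34, 0]
    - [-7, -34, 0]
    - [-7, -34, 0]
  delta_rot:
    - [0, 0, 0]
    - [0, 0, 0]
    - [0, 0, 0]
    - [0, 0, 0]
    - [0, 0, 0]
    - [0, 0, 0]
    - [0, 0, 0]
    - [0, 0, 0]
    - [0, 0, 0]
    - [0, 0, 0]
  grip: [1, 1, 1, 1, 1, 1, 1, 1, 1, 1]

```text
time: 17.1
position: [0.4832, -0.1641, 0.2188]
orientation: [-0.072, 3.141, 0.001]
force: [0.5, -0.2, -2.8]
opening: 0.0631
grasp_force: 30.0
```

Request:
move_arm:
  dp:
    - [-7, -33, 0]
    - [-7, -33, 0]
    - [-7, -34, 0]
    - [-7, -34, 0]
    - [-7, -33, 0]
    - [-7, -33, 0]
    - [-7, -33, 0]
    - [0, 0, 0]
    - [0, 0, 0]
    - [0, 0, 0]
  delta_rot:
    - [0, 0, 0]
    - [0, 0, 0]
    - [0, 0, 0]
    - [0, 0, 0]
    - [0, 0, 0]
    - [0, 0, 0]
    - [0, 0, 0]
    - [0, 0, 0]
    - [0, 0, 0]
    - [0, 0, 0]
  grip: [1, 1, 1, 1, 1, 1, 1, 1, 1, 1]

```text
time: 18.1
position: [0.5428, -0.3922, 0.2184]
orientation: [0.072, -3.14, -0.002]
force: [0.5, -0.1, -2.2]
opening: 0.0633
grasp_force: 30.0
```

```bash
python3 -c "
from h import *
go('L2',.0527)"
```

```text
t 18.1 pos [ 0.5428 -0.3922  0.2184] tilt [-0.     0.001 -1.   ] yawerr(toolz) -0.0003 open 0.06332015198845169 gf 29.999158680438995 F [ 0.5 -0.1 -2.2] q [ 0.15  0.55  0.62  1.51 -0.33  1.19  2.44]
delta tool mm [ -0.9  -1.3 165.7]
```

Request:
move_arm:
  dp:
    - [-1, -1, 35]
    - [0, 0, 35]
    - [0, 0, 35]
    - [0, 0, 35]
    - [0, 0, 15]
    - [0, 0, 5]
    - [0, 0, 3]
    - [0, 0, 1]
    - [0, 0, 0]
    - [0, 0, 0]
  delta_rot:
    - [0, 0, 0]
    - [0, 0, 0]
    - [0, 0, 0]
    - [0, 0, 0]
    - [0, 0, 0]
    - [0, 0, 0]
    - [0, 0, 0]
    - [0, 0, 0]
    - [0, 0, 0]
    - [0, 0, 0]
  grip: [1, 1, 1, 1, 1, 1, 1, 1, 1, 1]

```text
time: 19.1
position: [0.5444, -0.395, 0.0558]
orientation: [-0.071, 3.139, -0.001]
force: [0.2, 0.2, -2.7]
opening: 0.0636
grasp_force: 30.0
```

Request:
move_arm:
  dp:
    - [0, 0, 0]
    - [0, 0, 0]
    - [0, 0, 0]
  delta_rot:
    - [0, 0, 0]
    - [0, 0, 0]
    - [0, 0, 0]
  grip: [1, 1, 1]

```text
time: 19.4
position: [0.5439, -0.3946, 0.0548]
orientation: [-0.071, 3.141, -0.0]
force: [0.1, -0.1, -2.9]
opening: 0.0636
grasp_force: 30.0
```

Request:
move_arm:
  dp:
    - [0, 0, 1]
    - [0, 0, 1]
    - [0, 0, 1]
    - [0, 0, 0]
    - [0, 0, 0]
    - [0, 0, 0]
  delta_rot:
    - [0, 0, 0]
    - [0, 0, 0]
    - [0, 0, 0]
    - [0, 0, 0]
    - [0, 0, 0]
    - [0, 0, 0]
  grip: [1, 1, 1, 1, 1, 1]

```text
time: 20.0
position: [0.5438, -0.3947, 0.0528]
orientation: [-0.071, 3.14, 0.001]
force: [-3.2, 2.3, 8.3]
opening: 0.0636
grasp_force: 30.0
```

Request:
move_arm:
  dp:
    - [0, 0, 0]
    - [0, 0, 0]
    - [0, 0, 0]
    - [0, 0, 0]
    - [0, 0, -15]
    - [0, 0, -35]
    - [0, 0, -40]
    - [0, 0, -40]
    - [0, 0, -40]
    - [0, 0, 0]
  delta_rot:
    - [0, 0, 0]
    - [0, 0, 0]
    - [0, 0, 0]
    - [0, 0, 0]
    - [0, 0, 0]
    - [0, 0, 0]
    - [0, 0, 0]
    - [0, 0, 0]
    - [0, 0, 0]
    - [0, 0, 0]
  grip: [0, 0, 0, 0, 0, 0, 0, 0, 0, 0]

```text
time: 21.0
position: [0.5456, -0.3971, 0.2291]
orientation: [-0.07, 3.132, -0.009]
force: [0.3, 0.2, 0.7]
opening: 0.0882
grasp_force: 0.0
```

Request:
move_arm:
  dp:
    - [-10, 34, 0]
    - [-10, 34, 0]
    - [-10, 34, 0]
    - [-11, 34, 0]
    - [-11, 34, 0]
    - [-11, 34, 0]
    - [-11, 34, 0]
    - [-11, 34, 0]
    - [-11, 34, 0]
    - [-11, 34, 0]
  delta_rot:
    - [0, 0, 0]
    - [0, 0, 0]
    - [0, 0, 0]
    - [0, 0, 0]
    - [0, 0, 0]
    - [0, 0, 0]
    - [0, 0, 0]
    - [0, 0, 0]
    - [0, 0, 0]
    - [0, 0, 0]
  grip: [0, 0, 0, 0, 0, 0, 0, 0, 0, 0]

```text
time: 22.0
position: [0.6355, -0.0488, 0.2221]
orientation: [-0.071, 3.14, 0.0]
force: [0.5, -0.5, 0.1]
opening: 0.0876
grasp_force: 0.0
```

```bash
python3 -c "
from h import *
go('s2',.22); wsave('w3'); print(proj('w3',[*P['s2'],.095]))"
```

```text
t 22.0 pos [ 0.6355 -0.0488  0.2221] tilt [ 0.  0. -1.] yawerr(toolz) -0.0015 open 0.0875800483513024 gf 0.0 F [ 0.5 -0.5  0.1] q [-0.41  0.48  0.59  1.6  -0.28  1.16  1.86]
delta tool mm [-61.6  54.    2.2]
[376.99246442 257.57475222]
```

View pics/w3.png

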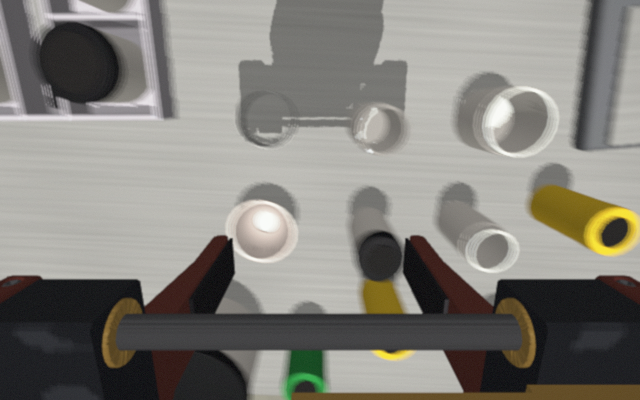

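The s2 lid is at (380,255), predicted (377,258), with the open slim clear at (490,250). I'm moving over it.

Request:
move_arm:
  dp:
    - [-30, 25, 0]
    - [-30, 25, 0]
    - [0, 0, 0]
    - [0, 0, 0]
    - [0, 0, 0]
  delta_rot:
    - [0, 0, 0]
    - [0, 0, 0]
    - [0, 0, 0]
    - [0, 0, 0]
    - [0, 0, 0]
  grip: [0, 0, 0, 0, 0]

```text
time: 22.55
position: [0.6924, 0.0009, 0.2218]
orientation: [0.068, -3.14, 0.001]
force: [-0.8, -0.7, -0.9]
opening: 0.0881
grasp_force: 0.0
```

```bash
python3 -c "
from h import *
go('s2',.063)"
```

```text
t 22.55 pos [0.6924 0.0009 0.2218] tilt [-0.    -0.001 -1.   ] yawerr(toolz) -0.0029 open 0.08810597007611987 gf 0.0 F [-0.8 -0.7 -0.9] q [-0.43  0.58  0.57  1.44 -0.32  1.22  1.79]
delta tool mm [ -2.6   7.  158.8]
```

Request:
move_arm:
  dp:
    - [-2, 6, 0]
    - [0, 0, 35]
    - [0, 0, 40]
    - [0, 0, 40]
    - [0, 0, 30]
    - [0, 0, 13]
    - [0, 0, 0]
    - [0, 0, 0]
    - [0, 0, 0]
    - [0, 0, 0]
  delta_rot:
    - [0, 0, 0]
    - [0, 0, 0]
    - [0, 0, 0]
    - [0, 0, 0]
    - [0, 0, 0]
    - [0, 0, 0]
    - [0, 0, 0]
    - [0, 0, 0]
    - [0, 0, 0]
    - [0, 0, 0]
  grip: [0, 0, 0, 0, 0, 0, 0, 0, 1, 1]

```text
time: 23.55
position: [0.6958, 0.0086, 0.0655]
orientation: [-0.071, 3.138, 0.001]
force: [0.4, -1.0, 0.2]
opening: 0.0752
grasp_force: 0.0
```

Request:
move_arm:
  dp:
    - [0, 0, 0]
    - [0, 0, 0]
    - [0, 0, 0]
    - [0, 0, 0]
    - [0, 0, 0]
    - [0, 0, 0]
  delta_rot:
    - [0, 0, 0]
    - [0, 0, 0]
    - [0, 0, 0]
    - [0, 0, 0]
    - [0, 0, 0]
    - [0, 0, 0]
  grip: [1, 1, 1, 1, 1, 1]

```text
time: 24.15
position: [0.6948, 0.0086, 0.0637]
orientation: [-0.071, 3.141, 0.0]
force: [1.1, -0.5, 1.1]
opening: 0.0454
grasp_force: 30.0
```

```bash
python3 -c "
from h import *
go('S2',.22)"
```

```text
t 24.15 pos [0.6948 0.0086 0.0637] tilt [ 0.  0. -1.] yawerr(toolz) -0.0012 open 0.04541040505322882 gf 29.95678871870041 F [ 1.1 -0.5  1.1] q [-0.4   0.73  0.5   1.58 -0.41  0.94  1.85]
delta tool mm [ 247.1 -394.8 -156.3]
```

Request:
move_arm:
  dp:
    - [0, 0, -20]
    - [0, 0, -35]
    - [0, 0, -35]
    - [0, 0, -35]
    - [0, 0, -31]
    - [20, -33, 0]
    - [20, -33, 0]
    - [20, -33, 0]
    - [21, -33, 0]
    - [21, -33, 0]
  delta_rot:
    - [0, 0, 0]
    - [0, 0, 0]
    - [0, 0, 0]
    - [0, 0, 0]
    - [0, 0, 0]
    - [0, 0, 0]
    - [0, 0, 0]
    - [0, 0, 0]
    - [0, 0, 0]
    - [0, 0, 0]
  grip: [1, 1, 1, 1, 1, 1, 1, 1, 1, 1]

```text
time: 25.15
position: [0.5992, -0.1619, 0.2194]
orientation: [0.071, -3.14, -0.0]
force: [-0.0, -1.3, -1.6]
opening: 0.0462
grasp_force: 30.0
```

Request:
move_arm:
  dp:
    - [20, -33, 0]
    - [20, -33, 0]
    - [21, -33, 0]
    - [21, -33, 0]
    - [21, -33, 0]
    - [21, -33, 0]
    - [21, -33, 0]
    - [0, 0, 0]
    - [0, 0, 0]
    - [0, 0, 0]
  delta_rot:
    - [0, 0, 0]
    - [0, 0, 0]
    - [0, 0, 0]
    - [0, 0, 0]
    - [0, 0, 0]
    - [0, 0, 0]
    - [0, 0, 0]
    - [0, 0, 0]
    - [0, 0, 0]
    - [0, 0, 0]
  grip: [1, 1, 1, 1, 1, 1, 1, 1, 1, 1]

```text
time: 26.15
position: [0.4666, -0.397, 0.2193]
orientation: [0.073, -3.141, -0.002]
force: [0.5, 0.1, -1.5]
opening: 0.046
grasp_force: 30.0
```

```bash
python3 -c "
from h import *
go('S2',.0677)"
```

```text
t 26.15 pos [ 0.4666 -0.397   0.2193] tilt [-0.     0.001 -1.   ] yawerr(toolz) -0.0 open 0.04599908975793651 gf 29.95520979166031 F [ 0.5  0.1 -1.5] q [ 0.15  0.45  0.66  1.66 -0.3   1.13  2.51]
delta tool mm [  0.8  -0.  151.6]
```

Request:
move_arm:
  dp:
    - [1, 0, 30]
    - [0, 0, 35]
    - [0, 0, 35]
    - [0, 0, 30]
    - [0, 0, 12]
    - [0, 0, 5]
    - [0, 0, 2]
    - [0, 0, 1]
    - [0, 0, 0]
    - [0, 0, 0]
  delta_rot:
    - [0, 0, 0]
    - [0, 0, 0]
    - [0, 0, 0]
    - [0, 0, 0]
    - [0, 0, 0]
    - [0, 0, 0]
    - [0, 0, 0]
    - [0, 0, 0]
    - [0, 0, 0]
    - [0, 0, 0]
  grip: [1, 1, 1, 1, 1, 1, 1, 1, 1, 1]

```text
time: 27.15
position: [0.4654, -0.3985, 0.0706]
orientation: [-0.071, 3.139, -0.001]
force: [-0.3, 0.3, -1.7]
opening: 0.0451
grasp_force: 30.0
```

Request:
move_arm:
  dp:
    - [0, 0, 1]
    - [0, 0, 1]
    - [0, 0, 0]
    - [0, 0, 0]
    - [0, 0, 0]
  delta_rot:
    - [0, 0, 0]
    - [0, 0, 0]
    - [0, 0, 0]
    - [0, 0, 0]
    - [0, 0, 0]
  grip: [1, 1, 1, 1, 1]

```text
time: 27.65
position: [0.465, -0.3982, 0.0677]
orientation: [-0.071, 3.141, -0.0]
force: [0.3, -0.1, -0.8]
opening: 0.0456
grasp_force: 30.0
```

Request:
move_arm:
  dp:
    - [0, 0, 1]
    - [0, 0, 0]
    - [0, 0, 0]
  delta_rot:
    - [0, 0, 0]
    - [0, 0, 0]
    - [0, 0, 0]
  grip: [1, 1, 1]

```text
time: 27.95
position: [0.4652, -0.3983, 0.0676]
orientation: [-0.071, 3.14, 0.0]
force: [-1.5, 1.6, 8.5]
opening: 0.0457
grasp_force: 30.0
```

Request:
move_arm:
  dp:
    - [0, 0, 0]
    - [0, 0, 0]
    - [0, 0, 0]
    - [0, 0, 0]
    - [0, 0, -15]
    - [0, 0, -35]
    - [0, 0, -40]
    - [0, 0, -40]
    - [0, 0, -20]
    - [0, 0, 0]
  delta_rot:
    - [0, 0, 0]
    - [0, 0, 0]
    - [0, 0, 0]
    - [0, 0, 0]
    - [0, 0, 0]
    - [0, 0, 0]
    - [0, 0, 0]
    - [0, 0, 0]
    - [0, 0, 0]
    - [0, 0, 0]
  grip: [0, 0, 0, 0, 0, 0, 0, 0, 0, 0]

```text
time: 28.95
position: [0.466, -0.3998, 0.2211]
orientation: [-0.07, 3.135, -0.006]
force: [-0.6, -0.1, -0.4]
opening: 0.088
grasp_force: 0.0
```

Request:
move_arm:
  dp:
    - [20, 30, 0]
    - [20, 30, 0]
    - [20, 30, 0]
    - [0, 30, 0]
    - [0, 30, 0]
    - [0, 30, 0]
    - [0, 30, 0]
    - [0, 0, 0]
    - [0, 0, 0]
    - [0, 0, 0]
  delta_rot:
    - [0, 0, 0]
    - [0, 0, 0]
    - [0, 0, 0]
    - [0, 0, 0]
    - [0, 0, 0]
    - [0, 0, 0]
    - [0, 0, 0]
    - [0, 0, 0]
    - [0, 0, 0]
    - [0, 0, 0]
  grip: [0, 0, 0, 0, 0, 0, 0, 0, 0, 0]

```text
time: 29.95
position: [0.3953, -0.192, 0.2166]
orientation: [0.069, -3.141, 0.001]
force: [-0.8, -0.4, 0.4]
opening: 0.0881
grasp_force: 0.0
```

```bash
python3 - <<'E'
from h import *
for n in ('top','scene'): save(n,n+'9.png')
a=cv2.imread('pics/top9.png'); b=cv2.imread('pics/scene9.png')
for k,z in (('L1',.079),('L2',.079),('S1',.099),('S2',.099)):
    p=proj('top9',[*P[k],z]); cv2.drawMarker(a,tuple(int(round(v)) for v in p),(0,0,255),0,4)
A=cv2.resize(a[150:300,215:515],None,fx=2.6,fy=2.6,interpolation=cv2.INTER_CUBIC); B=cv2.resize(b[115:235,120:420],(780,200))
cv2.imwrite('pics/f.png',np.vstack([A,B]))
E
```

```text
(no output)
```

View pics/f.png

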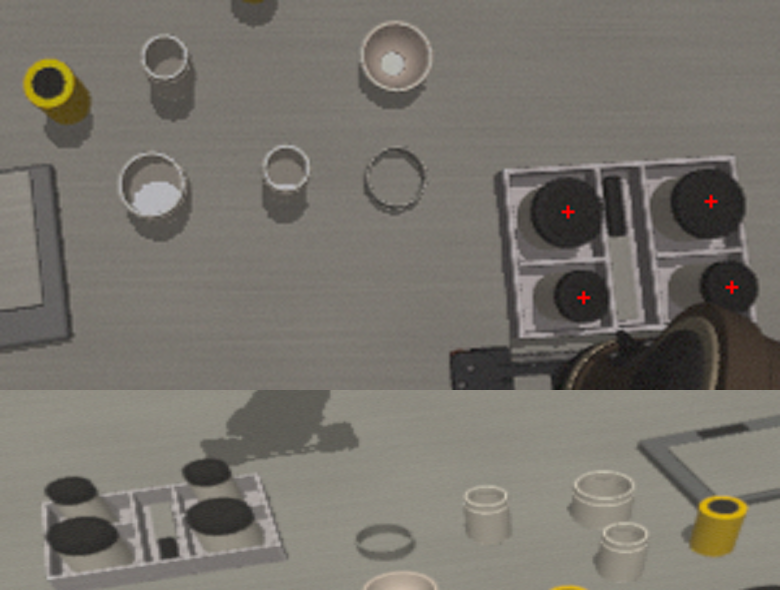

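All four lids are centred on the predicted pocket marks and upright, and the open jars have not moved. I'm handing in.

```bash
python3 -c "
from h import *
print(manip.job_done())"
```

```text
the job is handed in; nothing more can be done
None
```

I packed the caddy and handed the job in at about 30 s of robot time: both slim lidded jars are upright in the smaller pockets, both squat ones are upright in the larger pockets, and the three open jars were left alone; the hand-in gave no verdict, so this rests on my final camera check.

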